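Find the parts case that rattles and hold it out

ROBOT

A 7-joint arm with a two-finger parallel gripper is mounted at the origin on a cart in front of the work surface, level with it; the furniture and walls round the work are solid. World frame = base frame: x ahead of the robot, y to its left, z up, the work surface at z = 0. Lengths are in m, angles in rad, forces in N, time in s.
With the tool pointing down it reaches from about 0.4 to 0.9 m from the base axis. Payload 5.5 kg.
Tool frame: the origin (TCP) lies midway between the tips of the shut fingers; the grasp point (between the pads) lies 19 mm behind it (manip.grip_depth is the distance from the TCP to the grasp point, in m); z points along the fingers, x is the direction in which the jaws open and shut, and the axes are right-handed (so a half turn about z gives the same grasp; the last joint's range is limited). The gripper opens to 92 mm and grips with 3 to 60 N. Pads are 19 mm wide; open, the fingers measure 130 mm over their backs; the gripper's body (75 mm by 190 mm) begins 47 mm behind the grasp point.
Start: joints at [1.509, 0.501, -0.427, 1.55, 0.221, 1.138, -0.21], TCP at [0.207, -0.616, 0.227] pointing down, gripper open.
Joint ranges: [-2.88, 2.88], [-0.31, 2.03], [-1.54, 1.56], [0.2, 2.42], [-1.41, 4.55], [0.19, 2.02], [-2.57, 2.57]. Speed limits (rad/s): [2.57, 2.57, 3.14, 3.14, 3.14, 3.14, 3.14].

INTERFACE

Orientations are given as a unit quaternion [x, y, z, w].
In Python, from bench import manip, effector, viewer gives the robot as it stands. Calls block until the motion is done:
- manip.move_pose(position, orientation): joint-space move of the TCP to a pose.
- manip.servo_line(position, ori=None, vel=0.15): straight line of the TCP; ori=None keeps the orientation; vel is the mean speed in m/s.
- manip.movej(angles): joint-space move.
- effector.open_jaws() and effector.close(f_grip=None): open the fingers fully, or close them until they stop; f_grip is the grip in N (None keeps the last).
- manip.sleep(seconds).
- manip.solve_ik(position, orientation): joint angles nearest the present ones, or None.
- viewer.get_image(name): name is "scene" or "top" or "wrist"; returns the picture (420x560x3 uint8, red, green, blue); there is no depth.
- viewer.get_calibration(name): a dict with "vfov" (degrees; the focal length in pixels is half the picture's height over the tangent of half this angle, whatever the lens; pixels are square), "cx", "cy" (the principal point, pixels), "eye" and "attitude" of the camera in the world. Camera axes: x right, y down, z forward; pixel columns grow to the right and rows downward; lengths in m; the calibration is good to about 2 mm. A picture is of the moment at which its call begins: read the wrist's pose just before it. get_calibration takes no time and is no camera call; for the wrist camera it gives the pose at the moment of the call.
A pose or a line that the arm cannot do raises manip.PlanningError and nothing moves.
- manip.hand_in(): hands the job in, once; it reports no verdict.
Readings, each from a call of its own:
- manip.current_clock(): time.
- manip.current_q(): joint angles.
- manip.current_joint_velocities(): joint speeds.
- manip.current_tau(): joint torques, N m.
- manip.current_tool_pos(): TCP position.
- manip.current_tcp_rot(): TCP orientation.
- manip.current_force(): force on the tool from outside, world axes, zero at the start.
- manip.current_wrist_torque(): the same for the moment, N m.
- manip.current_finger_gap(): finger opening in m.
Only numpy, scipy, OpenCV 4.12 (cv2) and the standard library are available. Lean on these libraries where they do the work, as an engineer would, in place of code of your own. Each camera call takes 0.05 s, during which the arm holds its last target. There are 200 camera calls.

TASK

One of the three closed cases on the tray has a part loose inside: lift them one at a time and shake each lengthwise (or tip it end to end) well clear of the tray until you find the one that rattles, standing the silent ones upright back on the tray. Finish while holding the rattling case in the gripper: held still out forward, its middle past the far edge of the tray and about 20 cm above the bench, with one end tipped down about 30 degrees so that the loose part lies against the low end; leave the small parts behind the tray where they are.

Things in the scene. Friction and masses are not known exactly. Their poses are not given: they have to be found in the camera images.
- tray: shallow dark steel tray fixed to the bench, 150 (x) x 236 (y) x 8 mm high; floor 4 mm above the bench, lip 3 mm thick; origin at the centre of its underside, x pointing to its far edge (away from the robot), y along the row of cases
- case_a: one of three identical sealed grey plastic cases with steel latches, 130 long (x) x 36 wide (y) x 62 high (z) mm, 0.55 to 0.7 kg, grip firmly; origin at the centre of its underside. Stands upright on the tray, length along the tray's x, 90 mm between the cases' centres; grip across the 36 mm width, mid-length, 15 to 20 mm below the top. Any of the three may be the rattling one
- case_b: one of three identical sealed grey plastic cases with steel latches, 130 long (x) x 36 wide (y) x 62 high (z) mm, 0.55 to 0.7 kg, grip firmly; origin at the centre of its underside. Stands upright on the tray, length along the tray's x, 90 mm between the cases' centres; grip across the 36 mm width, mid-length, 15 to 20 mm below the top. Any of the three may be the rattling one
- case_c: one of three identical sealed grey plastic cases with steel latches, 130 long (x) x 36 wide (y) x 62 high (z) mm, 0.55 to 0.7 kg, grip firmly; origin at the centre of its underside. Stands upright on the tray, length along the tray's x, 90 mm between the cases' centres; grip across the 36 mm width, mid-length, 15 to 20 mm below the top. Any of the three may be the rattling one
- rattle (a joint): how far (m) the 0.4 kg loose part has slid lengthwise in the rattling case, whichever that is: 0 mid-way, +-0.04 at the end stops. Dished inside (20 N/m): near 0 while level and still, at the low end when tipped lengthwise 15 degrees or more, thrown end to end by a brisk shake; shaking a silent case does not move it. Also felt as a moment shift and knocks; silent cases are packed tight and balanced
- relay: black relay, 30 x 28 x 30 mm, loose on the bench beyond the tray's far edge; origin at the centre of its underside; a bystander
- coupling: shaft coupling standing on end, 25 mm diameter x 34 mm high, loose on the bench beyond the tray's far edge; origin at the centre of its underside; a bystander
- capacitor: screw-terminal capacitor standing on end, 35 mm diameter x 56 mm high, loose on the bench beyond the tray's far edge; origin at the centre of its underside; a bystander

How it is judged:
By the outcome, as a careful person would: the job done as asked, in the order asked, and still so for the second after the job is handed in, while the arm keeps its last pose, push and grip.
It also fails if it takes over 72 s, if anything falls off the work surface, if the arm or the gripper's body presses on something with over 40 N, if the wrist force passes 120 N, or if a joint passes its speed limit or range.

## Working session

There is one attempt and no reset: what is moved stays moved. The work goes in short steps, each a Python script; the robot and the scene stay as the last script left them, time stands still between calls to the robot, and variables do not carry over. Pictures are saved under pics/ and viewed, about 8 in all and at most 12, crops included, and the job is handed in when it is done.

```bash
mkdir -p pics; ls; python3 - <<'E'
from bench import manip, effector, viewer
import cv2, numpy as np
for n in ("top","scene"):
    c=viewer.get_calibration(n); print(n,c)
    cv2.imwrite(f"pics/{n}0.png",viewer.get_image(n)[:,:,::-1])
print(manip.current_clock(),manip.current_tool_pos(),manip.current_tcp_rot(),manip.grip_depth)
E
```

```text
pics
top {'vfov': 42.23982962632999, 'cx': 272.31951114505665, 'cy': 203.29898320740855, 'eye': array([ 0.50579953, -0.01191294,  0.90391823]), 'attitude': array([-0.69750321,  0.7141228 , -0.05215565,  0.02824336])}
scene {'vfov': 47.76288635038679, 'cx': 278.5834219849125, 'cy': 205.5241003705714, 'eye': array([0.14677654, 0.31477438, 0.68081183]), 'attitude': array([-0.43722693,  0.82615517, -0.31746582,  0.15973633])}
0.1 [ 0.20716163 -0.61542728  0.22574381] [ 8.12139884e-01 -5.83462066e-01 -7.23062051e-04 -5.51173713e-04] 0.0188
```

View pics/top0.png

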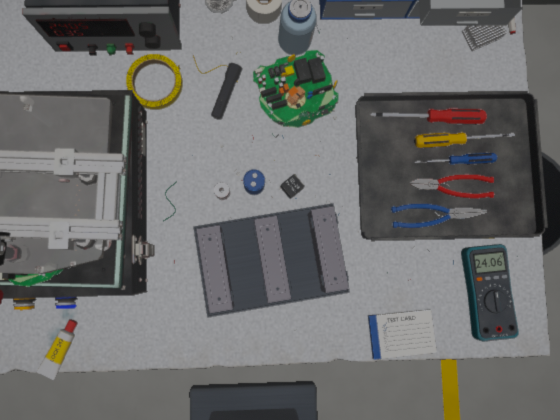

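View pics/scene0.png

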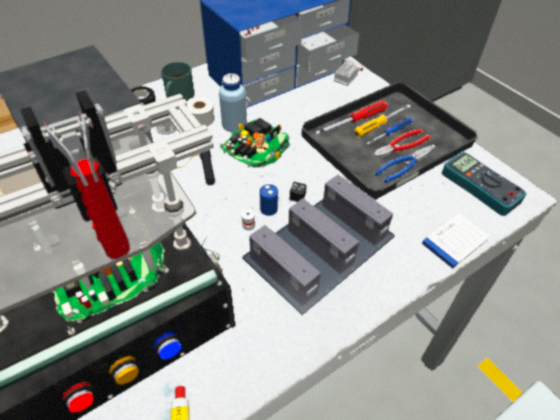

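The top view shows the tray at about (195–348, 205–314) px, rotated slightly, with three cases at about columns 217, 270 and 328. The bystanders sit at about (222,190), (254,181) and (291,186), and a printer stands to the left.

```bash
cat > h.py <<'E'
from bench import manip, effector, viewer
import cv2, numpy as np
from scipy.spatial.transform import Rotation as R
def ray(name,px,z,cal=None):
    c=cal or viewer.get_calibration(name); f=210/np.tan(np.radians(c['vfov'])/2)
    d=R.from_quat(c['attitude']).apply([(px[0]-c['cx'])/f,(px[1]-c['cy'])/f,1])
    return c['eye']+d*(z-c['eye'][2])/d[2]
E
python3 - <<'E'
from h import *
im=cv2.imread("pics/top0.png"); roi=im[195:325,185:360]
hsv=cv2.cvtColor(im,cv2.COLOR_BGR2HSV)
for p in [(217,270),(243,270),(270,250),(300,250),(328,250)]: print(p,im[p[1],p[0]],hsv[p[1],p[0]])
g=im.max(2)
def rects(mask,amin,z,t):
    cs,_=cv2.findContours(mask,cv2.RETR_EXTERNAL,cv2.CHAIN_APPROX_NONE)
    for c in cs:
        if cv2.contourArea(c)<amin: continue
        r=cv2.minAreaRect(c); b=cv2.boxPoints(r)
        w=np.array([ray("top",p,z) for p in b])[:,:2]
        e=[w[1]-w[0],w[2]-w[1]]; L=max(e,key=np.linalg.norm)
        print(t,np.round(r[0],1),"ctr",w.mean(0).round(4),"sides",[round(np.linalg.norm(v),4) for v in e],"yaw",np.degrees(np.arctan2(L[1],L[0])).round(1))
box=np.zeros_like(g); box[200:320,188:355]=255
rects(cv2.morphologyEx(((g<125)*255).astype(np.uint8)&box,cv2.MORPH_OPEN,np.ones((5,5))),2000,.008,"tray")
# case tops: brighter & purple-grey
d=im.astype(int)
m=((g>75)&(g<150)).astype(np.uint8)*255&box
rects(cv2.morphologyEx(m,cv2.MORPH_OPEN,np.ones((7,7))),500,.066,"case")
for n,p in dict(coup=(222,190),cap=(254,181),relay=(291,186)).items(): print(n,ray("top",p,.035).round(3))
print(ray("top",(297,30),.1),ray("top",(145,250),.1))
big=cv2.resize(roi,None,fx=4,fy=4,interpolation=cv2.INTER_CUBIC); cv2.imwrite("pics/crop.png",big)
E
```

```text
(217, 270) [115 109 111] [130  13 115]
(243, 270) [73 67 63] [108  35  73]
(270, 250) [113 107 110] [135  14 113]
(300, 250) [74 68 64] [108  34  74]
(328, 250) [113 107 110] [135  14 113]
tray [271.2 259.7] ctr [ 0.5156 -0.0401] sides [np.float64(0.242), np.float64(0.1521)] yaw -81.8
case [213.6 268.7] ctr [0.5034 0.0507] sides [np.float64(0.0378), np.float64(0.1312)] yaw -171.7
case [271.9 258.7] ctr [ 0.5163 -0.0386] sides [np.float64(0.0374), np.float64(0.1307)] yaw -172.1
case [330.4 248.8] ctr [ 0.5293 -0.1293] sides [np.float64(0.0417), np.float64(0.131)] yaw -172.6
coup [0.628 0.038 0.035]
cap [ 0.642 -0.014  0.035]
relay [ 0.632 -0.074  0.035]
[ 0.86648613 -0.08540006  0.1       ] [0.53262942 0.14782011 0.1       ]
```

View pics/crop.png

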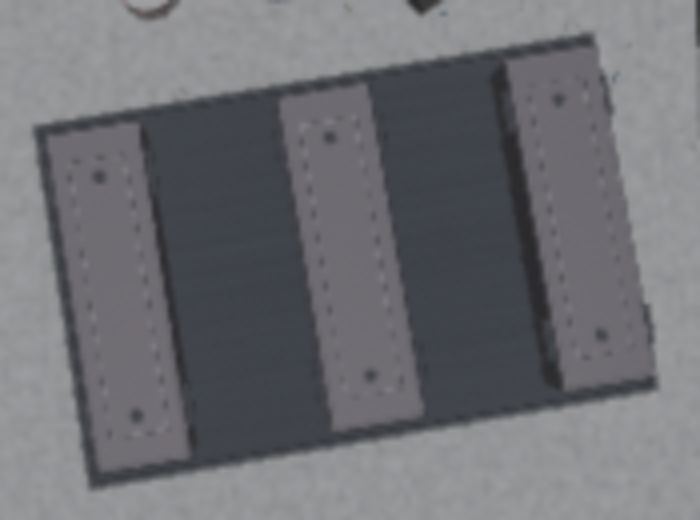

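The crop confirms the masks: three cases lie along the tray's x axis at yaw of about 7.9°. Next I'll check the height of the printer's edge, because the gripper body comes near it at the left case. I'll also check IK for the planned poses.

```bash
cat >> h.py <<'E'
YAW=np.radians(7.9); U=np.array([np.cos(YAW),np.sin(YAW),0]); V=np.array([-np.sin(YAW),np.cos(YAW),0])
CASES={'R':np.array([.5293,-.1290,0]),'M':np.array([.5163,-.0390,0]),'L':np.array([.5034,.0505,0])}
def pose(grasp,tilt=0,flip=False):
    """grasp point -> TCP pos, quat; tilt deg >0 raises far end (fingers swing outward)"""
    t=np.radians(tilt); z=np.array([0,0,-1])*np.cos(t)+U*np.sin(t); x=V if flip else -V
    r=R.from_matrix(np.c_[x,np.cross(z,x),z])
    return np.asarray(grasp)+z*manip.grip_depth, r.as_quat()
GZ=.004+.062-.017
E
python3 - <<'E'
from h import *
def tri(a,b):
    P=[(c['eye'],ray(n,p,0)-c['eye']) for n,p in (("top",a),("scene",b)) for c in [viewer.get_calibration(n)]]
    A=np.c_[P[0][1],-P[1][1]]; s=np.linalg.lstsq(A,P[1][0]-P[0][0],rcond=None)[0]
    p,q=P[0][0]+s[0]*P[0][1],P[1][0]+s[1]*P[1][1]; return p.round(3),q.round(3)
print("box corner",tri((138,293),(216,277)),"low",tri((146,293),(233,322)))
print("pillar",tri((122,115),(205,105)), "bottle", tri((299,8),(232,82)))
for f in (0,1):
  for k,c in CASES.items():
    print(f,k,[np.round(q,2) if q is not None else None for q in (manip.solve_ik(*pose(c+[0,0,h],t,f)) for h,t in((GZ,0),(.22,0),(.24,30),(.24,-30)))])
  for t in (30,-30): print("fin",t,manip.solve_ik(*pose(CASES['M']+.15*U+[0,0,.215],t,f)))
E
```

```text
box corner (array([0.472, 0.153, 0.123]), array([0.488, 0.176, 0.127])) low (array([0.467, 0.163, 0.016]), array([0.47 , 0.167, 0.017]))
pillar (array([0.677, 0.133, 0.306]), array([0.642, 0.09 , 0.285])) bottle (array([ 0.895, -0.088,  0.116]), array([ 0.893, -0.091,  0.115]))
0 R [array([ 0.62,  0.63, -0.54,  1.94,  0.48,  0.7 , -1.65]), array([ 0.82,  0.41, -0.78,  1.83,  0.34,  1.03, -1.53]), array([ 1.22,  0.15, -0.93,  2.2 , -0.28,  0.39, -0.88]), array([ 0.53,  0.71, -0.67,  1.43,  0.42,  1.69, -1.63])]
0 M [array([ 0.5 ,  0.6 , -0.59,  2.01,  0.52,  0.68, -1.86]), array([ 0.79,  0.41, -0.94,  1.89,  0.38,  1.03, -1.75]), array([ 1.37,  0.08, -1.28,  2.27, -0.15,  0.34, -1.2 ]), array([ 0.48,  0.7 , -0.77,  1.48,  0.39,  1.67, -1.79])]
0 L [array([ 0.41,  0.62, -0.69,  2.03,  0.61,  0.7 , -2.11]), array([ 0.81,  0.53, -1.23,  1.92,  0.56,  1.1 , -2.09]), array([ 1.55, -0.29, -1.51,  2.3 , -0.87,  0.46, -0.74]), array([ 0.47,  0.78, -0.98,  1.51,  0.44,  1.69, -2.02])]
fin 30 [ 0.56146953  0.35870461 -0.62832771  1.99688285  0.38685133  0.34870987
 -1.74424007]
fin -30 [ 0.2547
[... 278 characters left out ...]
 -1.08,  1.42,  0.65,  1.81,  1.31])]
1 M [array([ 0.68,  0.7 , -0.83,  2.  ,  0.74,  0.78,  1.11]), array([ 1.03,  0.7 , -1.4 ,  1.89,  0.74,  1.22,  1.09]), array([ 0.62,  0.01, -0.52,  2.29, -0.34,  0.35,  2.1 ]), array([ 0.63,  0.85, -1.09,  1.48,  0.57,  1.77,  1.18])]
1 L [array([ 0.43,  0.63, -0.73,  2.03,  0.64,  0.72,  1.  ]), array([ 0.79,  0.5 , -1.19,  1.92,  0.53,  1.09,  1.09]), array([ 0.67, -0.02, -0.81,  2.31, -0.04,  0.32,  1.6 ]), array([ 0.5 ,  0.82, -1.07,  1.51,  0.48,  1.72,  1.07])]
fin 30 [ 0.63598641  0.38064054 -0.72152297  1.99475853  0.49368964  0.36568377
  1.30665535]
fin -30 [ 0.39779032  1.10504411 -1.08327866  0.99648951  0.7534546   1.96158175
  1.24040548]
```

```bash
cat >> h.py <<'E'
def st(t):
    print(t,"t=%.1f gap=%.4f"%(manip.current_clock(),manip.current_finger_gap()),"F",np.round(manip.current_force(),2),
      "M.V=%.3f M.U=%.3f"%(np.dot(manip.current_wrist_torque(),V),np.dot(manip.current_wrist_torque(),U)),"tcp",np.round(manip.current_tool_pos(),4))
def pick(c):
    manip.move_pose(*pose(c+[0,0,.15])); st("above")
    manip.servo_line(*pose(c+[0,0,GZ]),vel=.12); effector.close(f_grip=60); st("closed")
    manip.servo_line(*pose(c+[0,0,.23]),vel=.12); st("lifted")
def tip(c,angles=(25,-25,0)):
    for a in angles:
        manip.move_pose(*pose(c+[0,0,.23],a)); manip.sleep(.5); st(f"tip {a}")
E
python3 - <<'E'
from h import *
c=CASES['R']
pick(c); tip(c)
cv2.imwrite("pics/s1.png",viewer.get_image("scene")[:,:,::-1])
E
```

```text
above t=2.2 gap=0.0915 F [ 0.25 -0.45  0.56] M.V=0.016 M.U=0.068 tcp [ 0.5293 -0.1304  0.1313]
closed t=4.1 gap=0.0356 F [-0.91  0.78  0.13] M.V=-0.002 M.U=0.069 tcp [ 0.5293 -0.1288  0.0302]
lifted t=5.8 gap=0.0360 F [ 0.64  0.28 -5.85] M.V=0.062 M.U=0.024 tcp [ 0.5287 -0.1289  0.2104]
tip 25 t=6.9 gap=0.0357 F [-0.23 -0.2  -5.38] M.V=0.918 M.U=-0.000 tcp [ 0.5374 -0.1275  0.2129]
tip -25 t=8.4 gap=0.0358 F [ 0.35 -0.18 -5.45] M.V=-0.882 M.U=-0.002 tcp [ 0.5213 -0.1304  0.2132]
tip 0 t=9.5 gap=0.0356 F [ 0.5   0.88 -5.06] M.V=-0.038 M.U=-0.026 tcp [ 0.5296 -0.1286  0.2109]
```

View pics/s1.png

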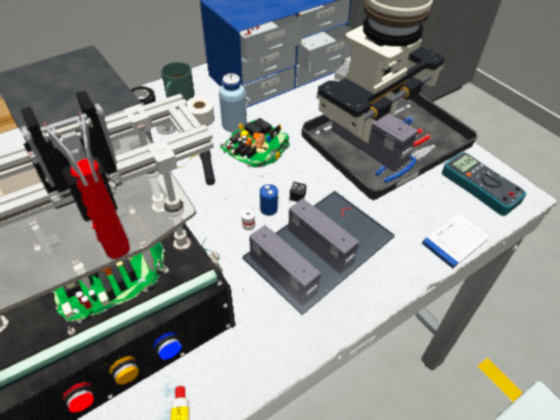

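The gripper holds the right case clear of the tray. The moment is roughly antisymmetric, so one tip alone doesn't settle it. I'll check linearity with tilt, and watch the moment after a fast return and after a shake.

```bash
cat >> h.py <<'E'
def mv(n=20,dt=.02):
    o=[]
    for _ in range(n): o.append(np.dot(manip.current_wrist_torque(),V)); manip.sleep(dt)
    return np.array(o)
def listen(c):
    p=lambda a,s=0: pose(c+[0,0,.23]+s*U,a)
    for a in (6,12,-12,-6):
        manip.move_pose(*p(a)); manip.sleep(.25); m=mv(15); print("tilt",a,"M.V %.3f sd %.3f"%(m.mean(),m.std()))
    manip.move_pose(*p(0))
    for s in (.04,-.04,.04,0): manip.servo_line(*p(0,s),vel=.4)
    print("after shake",mv(40,.02).reshape(20,2).mean(1).round(2)); st("end")
E
python3 - <<'E'
from h import *
listen(CASES['R'])
E
```

```text
tilt 6 M.V 0.142 sd 0.043
tilt 12 M.V 0.363 sd 0.032
tilt -12 M.V -0.365 sd 0.028
tilt -6 M.V -0.180 sd 0.024
after shake [-0.03  2.6   0.   -0.03 -0.   -0.03 -0.08  0.   -0.   -0.02 -0.05 -0.01
 -0.03 -0.03 -0.    0.03  0.01  0.05  0.02  0.04]
end t=15.0 gap=0.0356 F [ 0.37 -0.38 -5.83] M.V=0.008 M.U=0.009 tcp [ 0.5294 -0.1289  0.2112]
```

The response grows faster than linear between 12° and 25°, and there was one spike after the shake. That's suggestive but not conclusive, so I'll measure more angles.

```bash
cat >> h.py <<'E'
def sweep(c,angs):
    for a in angs:
        manip.move_pose(*pose(c+[0,0,.23],a)); manip.sleep(.2); m=mv(15); print("tilt",a,"M.V %.3f sd %.3f  /sin %.3f"%(m.mean(),m.std(),m.mean()/np.sin(np.radians(a))))
E
python3 - <<'E'
from h import *
c=CASES['R']
sweep(c,(-18,-32,))
manip.move_pose(*pose(c+[0,0,.23],-10)); m=mv(30); print(m.round(2))
manip.move_pose(*pose(c+[0,0,.23],0)); m=mv(20); print(m.round(2))
for s in (.04,-.04,):
    manip.servo_line(*pose(c+[0,0,.23]+s*U),vel=.4); print(mv(16,.01).round(2))
st("e")
E
```

```text
tilt -18 M.V -0.600 sd 0.023  /sin 1.941
tilt -32 M.V -1.171 sd 0.020  /sin 2.210
[-0.28 -0.28 -0.27 -0.33 -0.38 -0.29 -0.23 -0.33 -0.27 -0.29 -0.31 -0.3
 -0.29 -0.36 -0.26 -0.31 -0.35 -0.29 -0.36 -0.31 -0.28 -0.33 -0.33 -0.29
 -0.33 -0.31 -0.32 -0.31 -0.32 -0.37]
[ 0.01  0.03 -0.01 -0.    0.02  0.07 -0.   -0.03 -0.01  0.07  0.01  0.01
  0.03  0.04 -0.    0.02 -0.01  0.04  0.05 -0.01]
[ 0.04  0.01  0.   -0.03 -0.01 -0.06 -0.04 -0.03 -0.04  0.   -0.03 -0.01
 -0.03 -0.04 -0.04 -2.22]
[ 0.   -0.05 -0.1  -0.05 -0.09 -0.12 -0.09 -0.02 -0.04 -0.13 -0.08  0.02
 -0.08 -0.06 -0.05 -0.08]
e t=19.2 gap=0.0360 F [ 0.15  0.39 -5.92] M.V=-0.049 M.U=0.039 tcp [ 0.4899 -0.135   0.2121]
```

The response is smooth with no saturation and no oscillation after the shake, so the right case looks silent. I'll put it back and run the same test on the middle case for comparison.

```bash
cat >> h.py <<'E'
def place(c):
    manip.move_pose(*pose(c+[0,0,.23])); manip.servo_line(*pose(c+[0,0,.08]),vel=.15)
    manip.servo_line(*pose(c+[0,0,GZ+.0005]),vel=.04); manip.sleep(.2); st("down")
    effector.open_jaws(); manip.servo_line(*pose(c+[0,0,.15]),vel=.15); st("released")
E
python3 - <<'E'
from h import *
place(CASES['R'])
cv2.imwrite("pics/p1.png",viewer.get_image("scene")[130:340,200:460,::-1])
c=CASES['M']; pick(c)
sweep(c,(12,25,-12,-25))
manip.move_pose(*pose(c+[0,0,.23],0)); print(mv(30,.03).round(2))
for s in (.04,-.04,):
    manip.servo_line(*pose(c+[0,0,.23]+s*U),vel=.4); print(mv(16,.02).round(2))
st("e")
E
```

```text
down t=21.7 gap=0.0358 F [ 0.98  0.54 -7.18] M.V=0.027 M.U=-0.002 tcp [ 0.5294 -0.1291  0.0307]
released t=23.6 gap=0.0921 F [-0.01 -0.05 -0.26] M.V=0.007 M.U=0.029 tcp [ 0.5286 -0.1291  0.1306]
above t=24.1 gap=0.0917 F [ 0.26 -0.89 -1.  ] M.V=-0.046 M.U=-0.012 tcp [ 0.5155 -0.0374  0.1303]
closed t=26.0 gap=0.0356 F [-0.15 -0.77  0.67] M.V=0.015 M.U=-0.086 tcp [ 0.5163 -0.0393  0.0302]
lifted t=27.6 gap=0.0360 F [-0.08 -0.15 -6.39] M.V=-0.010 M.U=0.067 tcp [ 0.5157 -0.039   0.2104]
tilt 12 M.V 0.552 sd 0.019  /sin 2.654
tilt 25 M.V 1.118 sd 0.047  /sin 2.644
tilt -12 M.V -0.544 sd 0.022  /sin 2.619
tilt -25 M.V -1.107 sd 0.030  /sin 2.618
[-0.05 -0.02 -0.08 -0.03 -0.02 -0.01  0.    0.05  0.05  0.02  0.01 -0.01
 -0.02  0.04  0.   -0.02  0.06  0.   -0.01 -0.03 -0.02  0.04  0.01  0.02
 -0.01 -0.03  0.    0.02 -0.02 -0.04]
[-0.03  0.07  0.11  0.14  0.07  0.01  0.06  0.04  0.07  0.03  0.03  0.01
  0.   -0.06 -0.01  0.  ]
[-0.15 -0.09 -0.09 -0.09 -0.08 -0.05 -0.11 -0.07 -0.06 -0.02 -0.05 -0.02
  0.02 -0.02  0.01  0.08]
e t=34.1 gap=0.0357 F [ 0.63 -0.08 -5.9 ] M.V=0.033 M.U=-0.010 tcp [ 0.4777 -0.0442  0.2116]
```

View pics/p1.png

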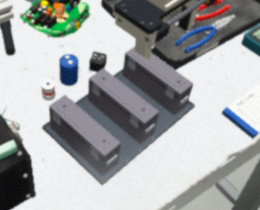

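The middle case is exactly linear (M/sin = 2.62 at every angle), so it is silent. With that as the baseline, the right case fits 2.50·sinθ − 0.157 N·m. The constant term equals 0.4 kg × g × 40 mm and saturates above 12°, with only half of it at 6°. That means the **right case has the loose part**. I'll put the middle case back, pick up the right one again and present it.

```bash
python3 - <<'E'
from h import *
place(CASES['M'])
c=CASES['R']; pick(c)
def fin(a): 
    z=-np.array([0,0,1])*np.cos(np.radians(a))+U*np.sin(np.radians(a))
    return pose(c+.15*U+[0,0,.20]-.014*z,a)
sweep(c,(12,))
manip.servo_line(*pose(c+.15*U+[0,0,.23]),vel=.15)
manip.move_pose(*fin(30)); manip.sleep(1); st("final")
print(mv(20).mean(), np.degrees(np.arccos(-R.from_quat(manip.current_tcp_rot()).as_matrix()[2,2])), np.abs(manip.current_joint_velocities()).max())
for n in ("scene","top"): cv2.imwrite(f"pics/f_{n}.png",viewer.get_image(n)[:,:,::-1])
E
```

```text
down t=36.6 gap=0.0355 F [ 0.47 -0.83 -7.08] M.V=0.060 M.U=0.025 tcp [ 0.5165 -0.0391  0.0308]
released t=38.4 gap=0.0920 F [-0.16  0.17 -0.14] M.V=0.033 M.U=0.010 tcp [ 0.5157 -0.0393  0.1306]
above t=38.9 gap=0.0919 F [-0.59  0.81  0.05] M.V=0.048 M.U=0.065 tcp [ 0.5283 -0.1304  0.1297]
closed t=40.8 gap=0.0354 F [-0.57 -0.12  0.17] M.V=-0.018 M.U=-0.023 tcp [ 0.5293 -0.1291  0.0302]
lifted t=42.5 gap=0.0355 F [-0.67  0.75 -5.51] M.V=0.038 M.U=0.087 tcp [ 0.5287 -0.1289  0.2104]
tilt 12 M.V 0.372 sd 0.039  /sin 1.791
final t=46.2 gap=0.0358 F [-0.05  0.11 -5.77] M.V=1.061 M.U=0.026 tcp [ 0.6802 -0.1081  0.1958]
1.0946444843915688 30.000896697774518 0.0027361059369277823
```

View pics/f_scene.png

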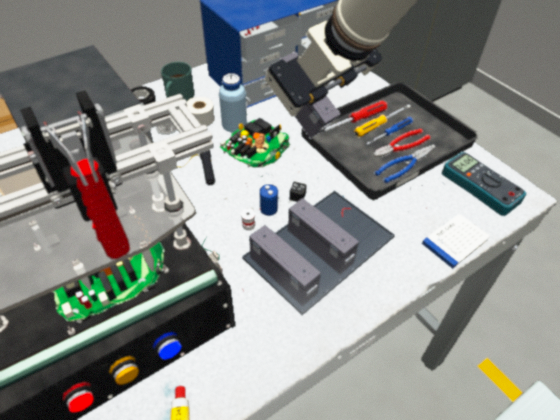

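View pics/f_top.png

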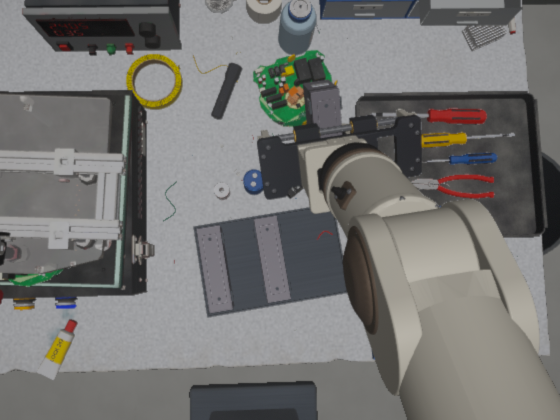

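The scene view shows the case held tilted beyond the tray. The other two cases stand upright at about (285,262) and (322,232) px, and the small parts haven't moved. The moment of 1.095 N·m matches the prediction of 1.09 with the part at the low end.

```bash
python3 -c "
from h import *
manip.hand_in(); st('done')"
```

```text
the job is handed in; nothing more can be done
the job is handed in; nothing more can be done
```

The rattling case is the right-hand one (lowest y). I handed the job in at about 46 s, with the arm holding that case still past the tray's far edge.

- **How I found it:** I lifted, tipped and shook the right and middle cases. The middle case's wrist moment was exactly linear with tilt (2.62·sinθ), so it is silent. The right case fits 2.50·sinθ − 0.157 N·m, which is 0.4 kg lying 40 mm off-centre at the low end. A second pick gave the same reading at 12° (0.372 against 0.364 N·m).
- **Final pose:** The middle of the case is about 7.5 cm past the far edge of the tray and 20 cm up by the arm's own position reading. It is tipped 30.0° with the near end low. The grip is firm (gap 35.8 mm) and the arm was at rest. The moment was 1.095 N·m, against 1.09 predicted with the part at the low end.
- **Tray and bystanders:** The last pictures show the other two cases upright on the tray and the small parts where they were.
- **What didn't agree at first:** I first read the right case as silent, because I had no baseline for the gripper's own moment. I put it back and picked it up again after testing the middle case. Shaking alone showed no clear rattle in either case: the right case gave two isolated moment spikes, which I took as sensor noise.
- **Not tested:** I did not lift the left case, since the rattling one had already been found.

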